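Load a hinge plate under the drill jig's bush plate and clamp it

TASK

Load the drill jig: with your fingertips push the loose aluminium hinge plate flat along the table into the jig, under the low bridge with the drill bushes, until its nose is fully home against the stop, and only then press the toggle clamp's red handle all the way down so that the clamp's foot holds the plate there. Push gently and do not grip, lift or tip the plate; leave the other things on the table where they are.

Things in the scene. Friction and masses are not known exactly. Their poses are not given: they have to be found in the camera images.
- plate: Loose aluminium hinge plate, a flat bar 50 mm wide (its x), 140 mm long (its y), 10 mm thick, 0.13 to 0.25 kg, flat on the table before the jig's mouth. Origin: centre of its underside; +y points to its nose, nearer the jig, -y to its tail, the end with two 10 mm holes 18 mm in from the edge.
- plate_nose (a point): middle of the plate's nose edge, at half its thickness
- plate_tail (a point): middle of the plate's tail edge, at half its thickness; when the plate is home the tail stands out of the jig's mouth by about 20 mm
- jig: Drill jig screwed to the table: a channel whose floor is the table top, between two aluminium rails 16 mm wide, 12.5 mm high, 53 mm apart, from y = -95 mm to the stop at y = 0. Origin: on the table, at the middle of the stop's face; +y is the way plates slide in, +x across the channel, +z up. The stop is the edge of the 8.5 mm thick riser under the toggle clamp (y = 0 to 78 mm).
- bridge (a point): middle of the underside of the jig's bridge, a steel bush plate lying across the rails: 40 mm deep along the channel (jig y = -86 to -46 mm), 85 mm wide, underside 12.5 mm and top 22.5 mm above the table, with two drill bushes up to 26.5 mm.
- mouth (a point): on the table, middle of the jig's mouth (jig y = -120 mm): before the rails (from y = -95 mm) their ends splay outwards to an inner width of about 69 mm here; outer width about 105 mm.
- clamp_lever (a joint): angle of the clamp's red handle: 0 = pressed down flat, clamp shut; starts at 0.8 to 1.15 rad, raised, clamp open. It stays where it is left, turns about an axis along the jig's x through handle_pivot and takes 3 to 10 N at its end. The clamp's arm is linked to it and comes down with it.
- handle_pivot (a point): pivot axis of the red handle: in the jig's frame x = 0, y = 51 mm, z = 44.5 mm
- handle (a point): point on the centre line of the red handle, which turns with it. The handle is a round grip 17 mm thick, 75 mm long, this point lying 15 mm from its free end. Pressed flat it lies along the jig's +y, this point then at jig y = 147 mm, z = 64.5 mm; raised by the angle a, the point is turned by a about the pivot, up and back towards the bridge.
- clamp_arm: the clamp's swinging arm with a downward spindle whose rubber foot, 17 mm across, comes down in the channel 29 mm before the stop (jig y = -29 mm). Only its contact with the plate matters; its origin, in the clamp's base (jig y = 62 mm, z = 8.5 mm), does not move away as it swings.
- bolt_a: Bystander, to be left where it is: an M10 bolt, 47 mm long, 20 mm over the head, lying beside the jig on its far side. Origin: centre of its underside.
- bolt_b: Bystander, to be left where it is: a second, equal M10 bolt, lying beside the jig on the robot's side. Origin: centre of its underside.
- clamp_knob: Bystander, to be left where it is: black star-shaped clamp knob, 47 mm across, 27 mm high, lying beside the jig on the robot's side. Origin: centre of its underside.
- tape_roll: Bystander, to be left where it is: cream roll of tape, 72 mm across, 18 mm high, lying flat beside the clamp on its far side. Origin: centre of its underside.
- squeegee: Bystander, to be left where it is: wooden squeegee, 110 x 165 x 31 mm, lying flat at the left front of the table. Origin: centre of its underside.
- spatula: Bystander, to be left where it is: ink spatula with a wooden handle, 238 mm long, 35 mm wide, lying flat at the right end of the table. Origin: centre of its underside.
- cutter: Bystander, to be left where it is: grey snap-off cutter, 175 mm long, lying at the right front of the table. Origin: centre of its underside.
There are look-alikes about, which are no part of the job. Of the things that look like the plate, the larger one is meant.

How it is judged:
By the outcome, as a careful person would: the job done as asked, in the order asked, and still so for the second after the job is handed in, with the robot touching nothing.
It also fails if it takes over 72 s, if anything falls off the work surface, if the arm or the gripper's body presses on something with over 40 N, if the wrist force passes 120 N, or if a joint passes its speed limit or range.

ROBOT

A 7-joint arm with a two-finger parallel gripper is mounted at the origin on a cart in front of the work surface, level with it; the furniture and walls round the work are solid. World frame = base frame: x ahead of the robot, y to its left, z up, the work surface at z = 0. Lengths are in mm, angles in degrees, forces in N, time in s.
With the tool pointing down it reaches from about 425 to 825 mm from the base axis. Payload 3.6 kg.
Tool frame: the origin (TCP) lies between the finger pads; the fingertips stand 17 mm ahead of it and the grasp point (between the pads) lies 2 mm behind it (tip_reach is the distance from the TCP to the fingertips, in mm); z points along the fingers, y is the line along which they close (so a half turn about z gives the same grasp; the last joint's range is limited). The gripper opens to 85 mm and grips with 20 to 120 N. Pads are 22 mm wide; open, the fingers measure 114 mm over their backs; the gripper's body (76 mm by 85 mm) begins 54 mm behind the grasp point. The pads swing forward as they close: fully open they stand 13 mm farther back than shut.
Start: joints at [-75.201, 35.231, -0.722, 81.555, 0.464, 63.22, -2.315], TCP at [182.596, 623.797, 248.297] pointing down, gripper open.
Joint ranges: [-178.69, 178.69], [-17.37, 117.87], [-77.05, 75.6], [15.02, 138.74], [-78.02, 258.01], [0.78, 113.62], [-162.83, 162.83]. Speed limits (degrees/s): [159.86, 159.86, 180, 180, 180, 180, 180].

INTERFACE

Orientations are given as a 3x3 rotation matrix whose columns are the frame's x, y, z axes.
In Python, from plant import get_state, grab_frame, get_calibration, hand_in, regions_of, tip_reach gives the robot as it stands.
- The arm moves only by the shell command python3 -m creep 'ROWS'. ROWS is JSON, a list that holds one entry, the list of rows, each a list of 5 numbers: the shift along the tool's x, y, z in mm, then the turn about the tool's z in rad, then the finger opening in mm, from 0 to 85.4. A call has exactly 8 rows; each row is the pose to reach, as a shift and turn from the pose commanded when the call began, along the tool's axes at that moment; what a row does not reach only later rows make up. A row lasts 1/12 s, in which the tool goes at most 41.7 mm and 7.16 degrees, less where a joint would pass 70% of its speed; a pose out of reach is approached as far as the arm can. A call with a gripper value outside its range is refused whole. The fingers move at their own pace and stop on an object; the grip force is fixed at half the most. Time passes only in rows, so rows that repeat a pose let the fingers close, or fill a call up. It gives the time, the measured TCP pose, the force, the opening and the grip force at its end, in the units of the state.
- get_state(): the state, without advancing time (a new reading comes with each control period).
- grab_frame(name): name is "scene" or "top" or "wrist"; returns the picture (480x640x3 uint8, red, green, blue); there is no depth.
- get_calibration(name): a dict with "fx", "fy", "cx", "cy" (pixels), "pose" (4x4, takes a point from camera to world coordinates); the wrist camera has in their place "T_tool_cam" (4x4, takes a point from camera to tool coordinates, whose origin is the TCP and whose axes are the flange's). Camera axes: x right, y up, looking along -z (the intrinsics and any distortion apply to the point x, -y, -z); pixel columns grow to the right and rows downward; lengths in mm; the calibration is good to about 2 mm. A picture is of the moment at which its call begins: read the wrist's pose just before it. get_calibration takes no time and is no camera call.
- hand_in(): hands the job in; it is judged then, once.
Trained networks look in the newest picture that a camera, given by its name, has taken for a name from the list of things; names that differ only in an ending like _2 or _b are one class to them, and where a whole thing is asked for, a point or a joint stands for the part that bears it (a point fixed in the world has none). Each returns a list of dicts, best first, with "score" (0 to 1); they miss things now and then, are a little off and sometimes report something else, mostly with a low value. They report only what shows in the picture. A call takes as long as a camera call. They do not tell look-alikes from the thing itself.
- regions_of(query, camera): "mask" (480x640 bool, what is visible of it) and "rect" ([centre column, centre row, width, height] in pixels, round what is visible of it).
The state is a dict: "t": time; "qpos": joint angles; "qd": joint speeds; "joint_efforts": joint torques, N m; "tool_pos": TCP position; "tcp_rot": TCP orientation; "force": force on the tool from outside, world axes, zero at the start; "ft_torque": the same for the moment, N m; "opening": opening from 0.0 (shut) to 1.0 (fully open); "finger_force": force on a finger pad.
Only numpy, scipy, OpenCV 4.12 (cv2) and the standard library are available. Lean on these libraries where they do the work, as an engineer would, in place of code of your own. Each camera call takes 0.05 s, during which the arm holds its last target. There are 200 camera calls.

## Working session

There is one attempt and no reset: what is moved stays moved. The work goes in short steps, Python scripts to look and compute and a shell command to move; the robot and the scene stay as the last step left them, time stands still between calls to the robot, and variables do not carry over. Pictures are saved under pics/ and viewed, at most 13 in all, crops included, and the job is handed in when it is done.

```bash
mkdir -p pics; ls; python3 - <<'E'
from plant import *
import cv2,numpy as np
np.set_printoptions(precision=3,suppress=True)
s=get_state();print(s['t'],s['tool_pos'],np.array(s['tcp_rot']),s['force'],s['opening'],tip_reach)
for n in ['scene','top']:
    im=grab_frame(n);cv2.imwrite(f'pics/{n}0.png',im[:,:,::-1]);c=get_calibration(n);print({k:(np.array(v)) for k,v in c.items()})
    for q in ['plate','jig','handle']:
        print(n,q,[(round(r['score'],2),np.round(r['rect'])) for r in regions_of(q,n)])
print(get_calibration('wrist'))
E
```

```text
pics
0.0 [182.382 623.134 247.141] [[-0.96   0.281 -0.001]
 [ 0.281  0.96  -0.002]
 [-0.    -0.003 -1.   ]] [-0.631 -0.467 -0.057] 0.9984462556614195 17.0
{'fx': array(608.449), 'fy': array(608.449), 'cx': array(331.813), 'cy': array(239.131), 'pose': array([[  -0.594,    0.337,   -0.73 , -532.085],
       [  -0.804,   -0.26 ,    0.535,  697.637],
       [  -0.009,    0.905,    0.426,  665.768],
       [   0.   ,    0.   ,    0.   ,    1.   ]])}
scene plate [(0.74, array([409., 260.,  42.,  13.])), (0.61, array([348., 251.,  55.,  23.]))]
scene jig [(0.84, array([283., 271., 101.,  62.]))]
scene handle [(0.61, array([248., 256.,  33.,  40.])), (0.55, array([284., 271., 103.,  63.]))]
{'fx': array(485.184), 'fy': array(485.184), 'cx': array(326.273), 'cy': array(231.697), 'pose': array([[  -0.038,    0.955,   -0.295,   79.218],
       [  -0.999,   -0.036,    0.011,  -33.613],
       [  -0.   ,    0.296,    0.955, 1432.879],
       [   0.   ,    0.   ,    0.   ,    1.   ]])}
top plate [(0.79, array([385., 267.,  26.,  23.])), (0.58, array([356., 228.,  48.,  21.]))]
top jig [(0.74, array([280., 239.,  82.,  37.]))]
top handle [(0.73, array([251., 238.,  26.,  14.]))]
{'fx': 385.15319268434916, 'fy': 385.15319268434916, 'cx': 313.5198056353641, 'cy': 242.3402568378191, 'T_tool_cam': array([[  -0.   ,    0.962,    0.272,   69.287],
       [   1.   ,    0.   ,   -0.001,   -0.604],
       [  -0.001,    0.272,   -0.962, -124.426],
       [   0.   ,    0.   ,    0.   ,    1.   ]])}
```

```bash
cat > h.py <<'E'
from plant import *
import cv2,numpy as np
np.set_printoptions(precision=3,suppress=True)
def world(n,px,z,st=None):
    c=get_calibration(n)
    if n=='wrist':
        T=np.eye(4);T[:3,:3]=st['tcp_rot'];T[:3,3]=st['tool_pos'];T=T@np.array(c['T_tool_cam'])
    else: T=np.array(c['pose'])
    px=np.atleast_2d(px).astype(float)
    d=np.c_[(px[:,0]-c['cx'])/c['fx'],-(px[:,1]-c['cy'])/c['fy'],-np.ones(len(px))]@T[:3,:3].T
    o=T[:3,3];return (o+d*((z-o[2])/d[:,2])[:,None])[:,:2]
def rectw(n,mask,z,st=None):
    v,u=np.nonzero(mask);w=world(n,np.c_[u,v],z,st).astype(np.float32)
    return cv2.minAreaRect(w)
E
python3 - <<'E'
from h import *
a=cv2.imread('pics/top0.png');b=cv2.imread('pics/scene0.png')
cv2.imwrite('pics/c0.png',np.vstack([cv2.resize(a[190:310,210:440],(800,417),interpolation=2)]))
for q in ['plate','jig','handle','bolt_a','clamp_knob','tape_roll']:
    z=dict(plate=10,jig=15,handle=110).get(q,10)
    for r in regions_of(q,'top'): print(q,round(r['score'],2),np.round(r['rect']),rectw('top',r['mask'],z))
E
```

```text
plate 0.79 [385. 267.  26.  23.] ((402.75982666015625, -214.44508361816406), (97.14556121826172, 35.52595901489258), 67.56729888916016)
plate 0.58 [356. 228.  48.  21.] ((531.9491577148438, -135.00570678710938), (53.22271728515625, 141.4699249267578), 9.376996994018555)
jig 0.74 [280. 239.  82.  37.] ((489.63671875, 94.86344909667969), (93.5583724975586, 242.2169189453125), 7.393293857574463)
handle 0.73 [251. 238.  26.  14.] ((479.7225646972656, 166.88204956054688), (80.90243530273438, 22.859304428100586), 77.14244842529297)
bolt_a 0.56 [300. 217.  18.   5.] ((572.668701171875, 25.207763671875), (47.97963333129883, 18.712421417236328), 62.84732437133789)
bolt_a 0.55 [295. 264.  14.   7.] ((424.315185546875, 47.88357925415039), (13.095782279968262, 42.938358306884766), 44.0720100402832)
bolt_a 0.33 [277. 240.  86.  38.] ((492.369873046875, 95.73419952392578), (97.68464660644531, 248.2465362548828), 7.133342742919922)
clamp_knob 0.77 [271. 271.  17.  14.] ((404.5641174316406, 127.09429931640625), (45.6943473815918, 45.07535171508789), 25.73105239868164)
tape_roll 0.67 [269. 217.  25.  24.] ((574.1043701171875, 127.25621032714844), (76.30606079101562, 73.13382720947266), 42.577510833740234)
```

View pics/c0.png

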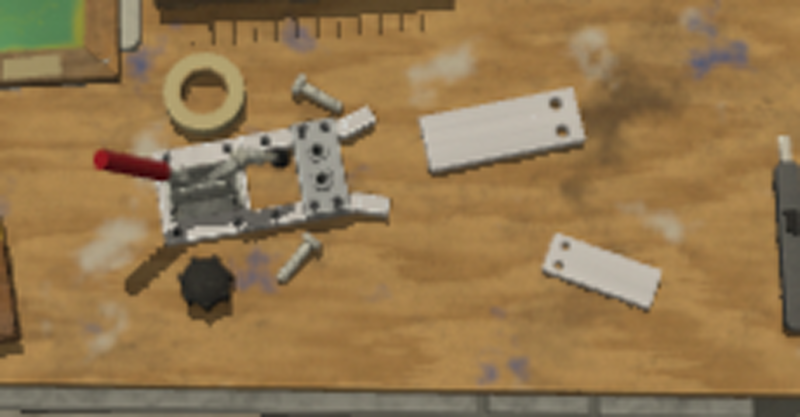

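View pics/scene0.png

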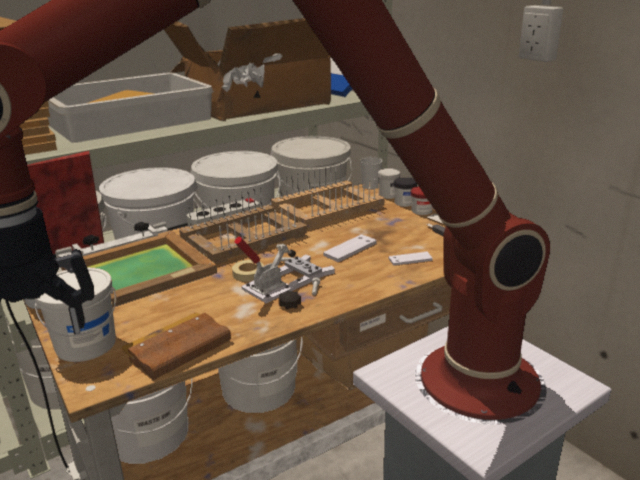

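The large bar at top (356,228), 53×141 mm with holes at its right end, fits the plate. The small bar at (385,267), about 97×36 mm, is the look-alike, and the crop confirms both. The jig at (280,239) has its mouth facing right, with the red handle at (251,238). I'm moving to look from above.

```bash
python3 -m creep '[[[0,0,-30,0,85],[-28,-29,-30,0,85],[-56,-58,-30,0,85],[-84,-87,-30,0,85],[-112,-116,-30,0,85],[-140,-145,-30,0,85],[-168,-174,-30,0,85],[-196,-203,-30,0,85]]]'
python3 -m creep '[[[-28,-29,0,0,85],[-56,-58,0,0,85],[-84,-87,0,0,85],[-112,-116,0,0,85],[-140,-145,0,0,85],[-168,-174,0,0,85],[-196,-203,0,0,85],[-224,-232,0,0,85]]]'
```

```text
t: 1.37
tool_pos: [314.3, 372.2, 278.6]
tcp_rot: [[-0.96, 0.281, 0.001], [0.281, 0.96, 0.001], [-0.0, 0.001, -1.0]]
force: [0.4, 0.2, 0.3]
opening: 0.995
finger_force: 0.0
t: 2.03
tool_pos: [464.2, 86.5, 278.8]
tcp_rot: [[-0.96, 0.281, 0.001], [0.281, 0.96, 0.0], [-0.001, 0.001, -1.0]]
force: [-0.2, 0.7, -0.7]
opening: 0.995
finger_force: 0.0
```

```bash
python3 -m creep '[[[-25,-26,0,0.12,60],[-50,-52,0,0.24,30],[-75,-78,0,0.36,30],[-99,-102,0,0.48,30],[-99,-102,0,0.6,30],[-99,-102,0,0.72,30],[-99,-102,0,0.84,30],[-99,-102,0,0.96,30]]]'
python3 -m creep '[[[0,0,0,0.1,30],[0,0,0,0.197,30],[0,0,0,0.197,30],[0,0,0,0.197,30],[0,0,0,0.197,30],[0,0,0,0.197,30],[0,0,0,0.197,30],[0,0,0,0.197,30]]]'
python3 - <<'E'
from h import *
s=get_state();im=grab_frame('wrist');cv2.imwrite('pics/w1.png',im[:,:,::-1])
for q,z in [('plate',10),('jig',12),('handle',110),('bridge',22)]:
    for r in regions_of(q,'wrist'): print(q,round(r['score'],2),np.round(r['rect']),rectw('wrist',r['mask'],z,s))
np.save('s1.npy',s,allow_pickle=True);print(s['tool_pos'],np.array(s['tcp_rot']),s['opening'])
E
```

```text
t: 2.7
tool_pos: [530.0, -37.6, 278.4]
tcp_rot: [[-0.314, 0.949, 0.0], [0.949, 0.314, 0.0], [0.0, 0.0, -1.0]]
force: [-0.7, -0.7, 0.3]
opening: 0.347
finger_force: 0.0
t: 3.37
tool_pos: [529.8, -37.5, 278.3]
tcp_rot: [[-0.129, 0.992, -0.0], [0.992, 0.129, 0.0], [0.0, -0.0, -1.0]]
force: [-0.6, -0.2, -0.2]
opening: 0.351
finger_force: 0.0
plate 0.8 [190. 324.  52.  61.] ((409.4481201171875, -195.62542724609375), (69.53512573242188, 35.01861572265625), 67.3266372680664)
plate 0.65 [305. 288.  55. 125.] ((531.8634643554688, -133.31655883789062), (50.79833221435547, 141.893798828125), 9.660579681396484)
jig 0.75 [293.  97.  99. 190.] ((495.98388671875, 57.07107162475586), (99.26932525634766, 171.23486328125), 7.3997802734375)
jig 0.51 [175. 456.  26.  23.] ((400.5264892578125, -375.46246337890625), (43.28932571411133, 16.628707885742188), 54.95218276977539)
bridge 0.91 [291.  94.  99. 186.] ((497.062255859375, 56.94932174682617), (95.69403076171875, 165.862060546875), 7.399780750274658)
[529.815 -37.482 278.331] [[-0.129  0.992 -0.   ]
 [ 0.992  0.129  0.   ]
 [ 0.    -0.    -1.   ]] 0.35085313547755276
```

View pics/w1.png

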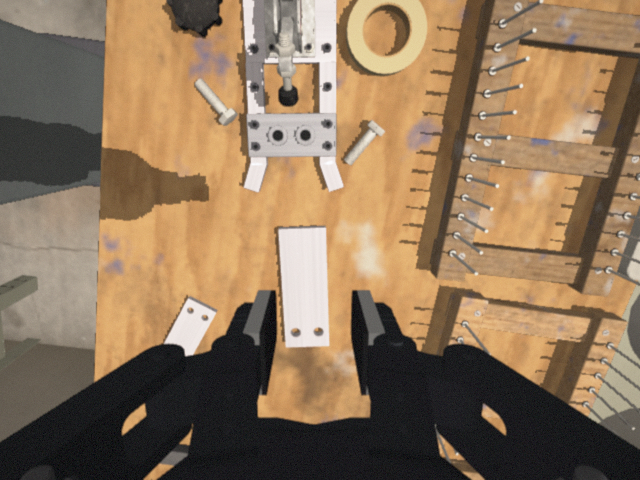

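The wrist view shows the bridge spanning about (247–336, 114–158), with the splayed rail tips near row 190. The plate lies at (305,288) with its holes at the near end. I'll fit the jig's pose and check it with an overlay.

```bash
cat >> h.py <<'E'
def proj(P,s):
    c=get_calibration('wrist');T=np.eye(4);T[:3,:3]=s['tcp_rot'];T[:3,3]=s['tool_pos'];T=np.linalg.inv(T@np.array(c['T_tool_cam']))
    q=np.c_[P,np.ones(len(P))]@T.T
    return np.c_[c['cx']-c['fx']*q[:,0]/q[:,2],c['cy']+c['fy']*q[:,1]/q[:,2]]
def pose(P,p):  # p=x,y,yaw(rad)
    c,s=np.cos(p[2]),np.sin(p[2]);return P@np.array([[c,s,0],[-s,c,0],[0,0,1]])+[p[0],p[1],0]
E
python3 - <<'E'
from h import *
from scipy.optimize import least_squares
s=np.load('s1.npy',allow_pickle=True).item();im=cv2.imread('pics/w1.png')
J=np.array([[-42.5,-86,22.5],[42.5,-86,22.5],[-42.5,-46,22.5],[42.5,-46,22.5]])
px=np.array([[247,158],[336,156.5],[248,114],[336,113]])
f=lambda p:(proj(pose(J,p),s)-px).ravel()
r=least_squares(f,[490,80,np.radians(7.4)],x_scale=[1,1,.01]);print(r.x,np.degrees(r.x[2]),r.fun)
pl=[531.9,-133.3,np.radians(9.66)]
R=np.array([[-26.5,0,12.5],[-26.5,-95,12.5],[-34.5,-120,12.5],[34.5,-120,12.5],[26.5,-95,12.5],[26.5,0,12.5],[-26.5,0,12.5]])
A=np.array([[-25,-70,10],[25,-70,10],[25,70,10],[-25,70,10],[-25,-70,10]])
B=im[0:360,180:420];B=cv2.resize(B,None,fx=2,fy=2,interpolation=2)
k=lambda P,q:np.int32((proj(pose(P,q),s)-[180,0]+.5)*2)
cv2.polylines(B,[k(J[[0,1,3,2,0]],r.x)],False,(0,0,255));cv2.polylines(B,[k(R,r.x)],False,(0,200,0));cv2.polylines(B,[k(A,pl)],False,(255,0,0))
cv2.imwrite('pics/o1.png',B[120:])
np.save('jig.npy',r.x)
E
```

```text
[491.178  91.317   0.136] 7.787369164093791 [ 1.217 -0.502  0.228  0.402 -2.031 -0.108  0.628  0.255]
```

View pics/o1.png

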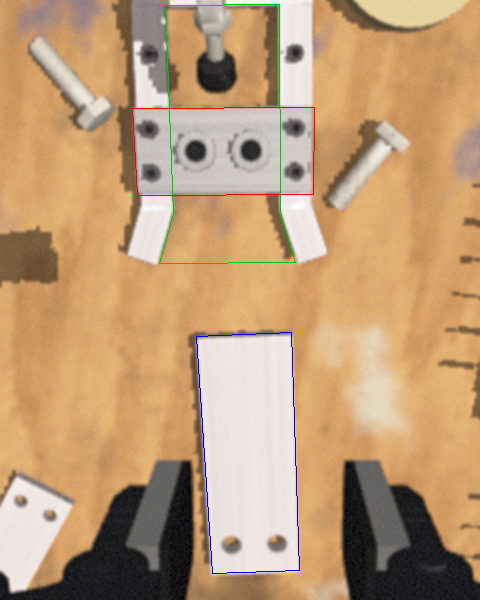

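```bash
python3 -c "
from plant import *;print(tip_reach)"
python3 -m creep '[[[-35,-5,0,0,85],[-70,-10,0,0,85],[-95,-10,35,0,85],[-95,-10,75,0,85],[-95,-10,115,0,85],[-95,-10,155,0,85],[-95,-10,190,0,85],[-95,-10,205,0,85]]]'
python3 - <<'E'
from plant import *;print(tip_reach)
E
```

```text
17.0
t: 4.28
tool_pos: [529.5, -131.9, 68.8]
tcp_rot: [[-0.129, 0.992, -0.008], [0.992, 0.129, 0.002], [0.003, -0.007, -1.0]]
force: [0.2, 0.0, -0.8]
opening: 0.993
finger_force: 0.0
17.0
```

```bash
python3 -m creep '[[[0,0,10,0,85],[0,0,20,0,85],[0,0,30,0,85],[0,0,38,0,85],[0,0,44,0,85],[0,0,47,0,85],[0,0,47,0,85],[0,0,47,0,85]]]'
python3 - <<'E'
from h import *
s=get_state();im=grab_frame('wrist');cv2.imwrite('pics/w2.png',im[:,:,::-1]);print(s['tool_pos'],s['force'])
E
```

```text
t: 4.95
tool_pos: [532.5, -133.0, 26.7]
tcp_rot: [[-0.129, 0.992, 0.001], [0.992, 0.129, -0.0], [-0.0, 0.001, -1.0]]
force: [0.3, -0.3, 0.5]
opening: 0.998
finger_force: 0.0
[ 532.451 -132.993   26.682] [ 0.31  -0.326  0.517]
```

View pics/w2.png

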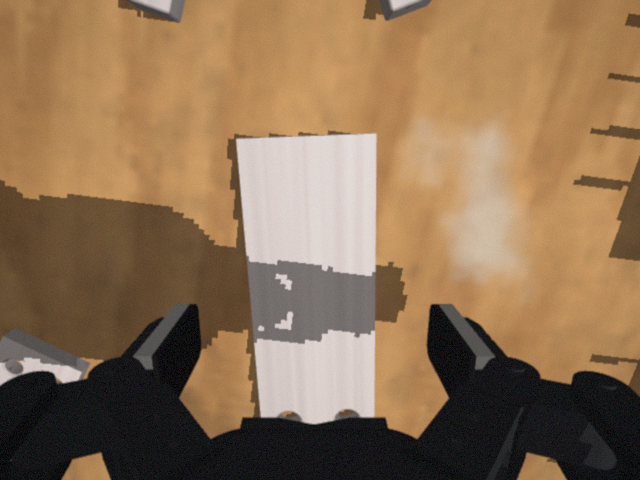

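The open fingertips (431,305) are still about 13 mm above the plate, since the pads sit farther back when open. I'll lower another 18 mm and nudge the plate sideways.

```bash
python3 -m creep '[[[0,0,6,0,85],[0,0,11,0,85],[0,0,15,0,85],[0,0,18,0,85],[0,0,18,0,85],[0,-5,18,0,85],[0,-10,18,0,85],[0,-14,18,0,85]]]'
python3 -m creep '[[[0,-2,0,0,85],[0,-4,0,0,85],[0,-6,0,0,85],[0,-8,0,0,85],[0,-10,0,0,85],[0,-12,0,0,85],[0,-13.5,0,0,85],[0,-14.5,0,0,85]]]'
python3 -m creep '[[[0,0,0,0,85],[0,4,0,0,85],[0,10,0,0,85],[0,15,0,0,85],[0,15,-20,0,85],[0,15,-60,0,85],[0,15,-100,0,85],[-20,15,-130,0,40]]]'
python3 -m creep '[[[-35,0,-40,0,30],[-70,0,-80,0,30],[-95,0,-110,0,30],[-95,0,-110,0,30],[-95,0,-110,0,30],[-95,0,-110,0,30],[-95,0,-110,0,30],[-95,0,-110,0,30]]]'
cat > look.py <<'E'
from h import *
import sys
s=get_state();im=grab_frame('wrist');cv2.imwrite(sys.argv[1],im[:,:,::-1]);np.save('s2.npy',s,allow_pickle=True)
print(s['tool_pos'],np.array(s['tcp_rot'])[:2,0],s['opening'])
j=np.load('jig.npy')
for q,z in [('plate',10),('jig',12)]:
    for r in regions_of(q,'wrist'):
        a=rectw('wrist',r['mask'],z,s);d=np.array(a[0])-j[:2];t=np.radians(7.5)
        print(q,round(r['score'],2),np.round(r['rect']),a,'jigframe',d@[np.cos(t),np.sin(t)],d@[-np.sin(t),np.cos(t)])
E
python3 look.py pics/w3.png
```

```text
t: 5.67
tool_pos: [517.3, -134.9, 8.4]
tcp_rot: [[-0.128, 0.992, -0.001], [0.992, 0.128, -0.0], [-0.0, -0.001, -1.0]]
force: [0.2, -0.3, 0.3]
opening: 0.995
finger_force: 0.0
t: 6.33
tool_pos: [504.1, -136.7, 8.5]
tcp_rot: [[-0.129, 0.992, 0.001], [0.992, 0.129, -0.0], [-0.0, 0.001, -1.0]]
force: [1.3, -0.1, 0.5]
opening: 0.992
finger_force: 0.7
t: 7.0
tool_pos: [522.2, -149.6, 140.2]
tcp_rot: [[-0.136, 0.991, -0.001], [0.991, 0.136, 0.004], [0.004, -0.0, -1.0]]
force: [0.4, 0.5, -1.5]
opening: 0.877
finger_force: 0.0
t: 7.67
tool_pos: [533.1, -245.9, 246.1]
tcp_rot: [[-0.131, 0.991, -0.004], [0.991, 0.131, 0.003], [0.004, -0.004, -1.0]]
force: [0.5, 0.9, -0.2]
opening: 0.352
finger_force: 0.0
[ 533.122 -245.936  246.141] [-0.131  0.991] 0.351690748171213
plate 0.89 [320.  84.  64. 167.] ((521.1287231445312, -137.80557250976562), (49.97895050048828, 134.3206024169922), 7.400033473968506) jigframe -0.21201130936494894 -231.07217069424462
plate 0.65 [180. 156.  82. 114.] ((403.03033447265625, -214.21652221679688), (98.16439056396484, 37.63858413696289), 67.57620239257812) jigframe -127.27368220379908 -291.4144811533099
```

```bash
python3 -m creep '[[[0,2.5,40,0,20],[0,2.5,80,0,20],[0,2.5,120,0,20],[0,2.5,160,0,20],[0,2.5,195,0,20],[0,2.5,215,0,20],[0,2.5,222,0,20],[0,2.5,224,0,20]]]'
python3 -m creep '[[[0,0,0,0,20],[5,0,0,0,20],[10,0,0,0,20],[15,0,0,0,20],[20,0,0,0,20],[25,0,0,0,20],[28,0,0,0,20],[30,0,0,0,20]]]'
python3 -m creep '[[[2,0,0,0,20],[5,0,0,0,20],[9,0,0,0,20],[13,0,0,0,20],[17,0,0,0,20],[21,0,0,0,20],[24,0,0,0,20],[26,0,0,0,20]]]'
python3 look.py pics/w4.png
```

```text
t: 8.48
tool_pos: [535.1, -247.5, 22.4]
tcp_rot: [[-0.129, 0.992, -0.004], [0.992, 0.129, 0.002], [0.002, -0.003, -1.0]]
force: [-0.1, -0.3, -0.1]
opening: 0.23
finger_force: 0.0
t: 9.15
tool_pos: [532.3, -217.7, 24.5]
tcp_rot: [[-0.13, 0.992, 0.0], [0.992, 0.13, 0.0], [0.0, 0.0, -1.0]]
force: [-0.0, 0.4, 1.0]
opening: 0.234
finger_force: 0.0
t: 9.82
tool_pos: [528.9, -192.3, 24.4]
tcp_rot: [[-0.129, 0.992, 0.0], [0.992, 0.129, -0.0], [-0.0, 0.0, -1.0]]
force: [-0.5, -1.1, 0.6]
opening: 0.236
finger_force: 0.7
[ 528.913 -192.338   24.388] [-0.129  0.992] 0.23592171930819542
plate 0.87 [ 46. 310.  91. 230.] ((421.8460998535156, -212.61912536621094), (102.82250213623047, 33.22769546508789), 84.93213653564453) jigframe -108.41038617575954 -292.2867004630912
plate 0.58 [315. 145. 158. 290.] ((520.6173095703125, -132.62713623046875), (49.60176086425781, 98.46365356445312), 7.414869785308838) jigframe -0.04312810037015172 -225.8712837886916
```

View pics/w4.png

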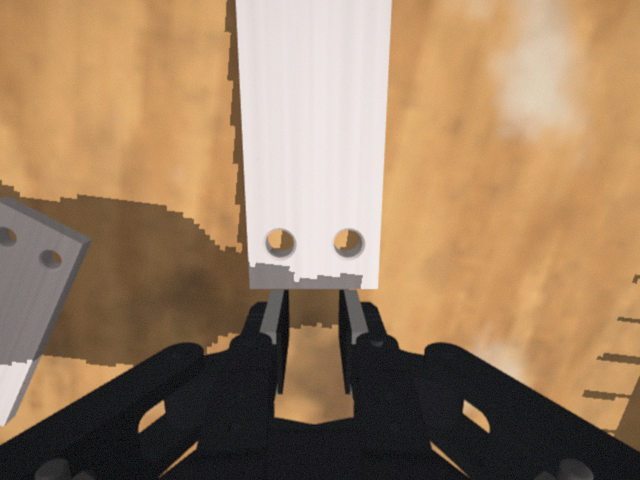

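The fingertips sit at the tail edge (row 290) and the plate is straight, with its tail at about jig y −275. The tips look a little high, so I'll back off, lower 5 mm and push on.

```bash
python3 -m creep '[[[-2,0,0,0,20],[-3,0,3,0,20],[-3,0,5,0,20],[-1,0,5,0,20],[2,0,5,0,20],[6,0,5,0,20],[10,0,5,0,20],[14,0,5,0,20]]]'
python3 -m creep '[[[4,0,0,0,20],[8,0,0,0,20],[12,0,0,0,20],[16,0,0,0,20],[18,0,0,0,20],[20,0,0,0,20],[20,0,0,0,20],[20,0,0,0,20]]]'
python3 look.py pics/w5.png; python3 - <<'E'
from h import *
grab_frame('top')
for q in ['plate','jig']:
  for r in regions_of(q,'top'): print(q,round(r['score'],2),np.round(r['rect']),rectw('top',r['mask'],10))
E
```

```text
t: 10.63
tool_pos: [527.0, -178.4, 19.3]
tcp_rot: [[-0.129, 0.992, 0.0], [0.992, 0.129, -0.0], [-0.0, 0.0, -1.0]]
force: [0.8, -0.1, -0.5]
opening: 0.236
finger_force: 0.3
t: 11.3
tool_pos: [524.4, -158.8, 19.3]
tcp_rot: [[-0.129, 0.992, -0.0], [0.992, 0.129, 0.0], [0.0, -0.0, -1.0]]
force: [-0.2, 0.4, -0.6]
opening: 0.237
finger_force: 0.0
[ 524.392 -158.789   19.31 ] [-0.129  0.992] 0.23690945900475405
plate 0.91 [317. 148. 165. 295.] ((516.8067626953125, -99.47315979003906), (50.28074645996094, 96.49832153320312), 7.407970428466797) jigframe 0.5063870831096565 -192.50356803884944
plate 0.65 [ 50. 362.  99. 167.] ((411.20269775390625, -197.43759155273438), (75.1362075805664, 36.23372268676758), 67.1638412475586) jigframe -116.98114469421944 -275.8458040276182
plate 0.57 [383. 267.  28.  23.] ((401.32000732421875, -214.93606567382812), (95.18611907958984, 33.68816375732422), 67.22650909423828)
plate 0.48 [355. 232.  12.  12.] ((515.2212524414062, -136.49478149414062), (31.977333068847656, 53.925960540771484), 69.43643951416016)
jig 0.81 [268. 243.  61.  31.] ((487.0024108886719, 129.98439025878906), (91.45024108886719, 182.574462890625), 4.740334510803223)
```

View pics/w5.png

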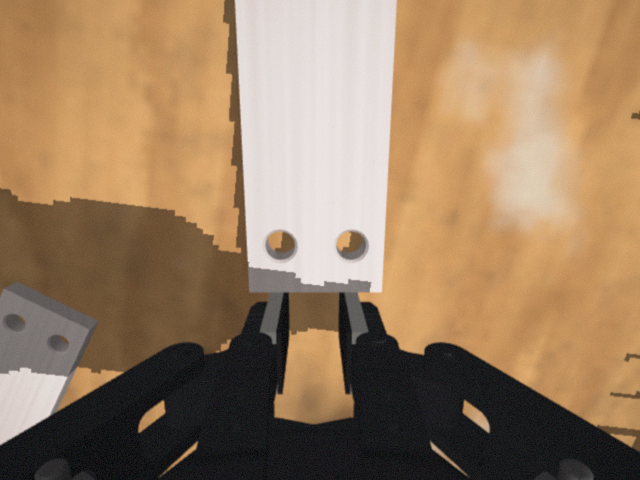

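The plate is straight, with its nose at the throat (jig y ≈ −101) and its tail edge at row 292. I'll push on in slower steps and watch the force.

```bash
python3 -m creep '[[[2,0,0,0,20],[4,0,0,0,20],[6,0,0,0,20],[8,0,0,0,20],[10,0,0,0,20],[12,0,0,0,20],[14,0,0,0,20],[16,0,0,0,20]]]'
python3 look.py pics/w6.png
```

```text
t: 12.27
tool_pos: [522.4, -143.0, 19.3]
tcp_rot: [[-0.129, 0.992, 0.0], [0.992, 0.129, -0.0], [-0.0, 0.0, -1.0]]
force: [-0.4, -1.5, -0.4]
opening: 0.232
finger_force: 0.5
[ 522.409 -143.027   19.348] [-0.129  0.992] 0.23177902068394413
plate 0.92 [317. 149. 165. 296.] ((514.7825927734375, -84.13896179199219), (49.883384704589844, 97.29863739013672), 7.369326114654541) jigframe 0.5010486909526567 -177.0363490380886
plate 0.75 [ 51. 383. 102. 129.] ((413.6759033203125, -190.27899169921875), (62.9839973449707, 35.640106201171875), 65.99962615966797) jigframe -113.59471296377843 -269.0712650933793
```

```bash
python3 -m creep '[[[3,0,0,0,20],[6,0,0,0,20],[9,0,0,0,20],[12,0,0,0,20],[15,0,0,0,20],[18,0,0,0,20],[21,0,0,0,20],[24,0,0,0,20]]]'
python3 -m creep '[[[3,0,0,0,20],[6,0,0,0,20],[9,0,0,0,20],[12,0,0,0,20],[15,0,0,0,20],[18,0,0,0,20],[21,0,0,0,20],[24,0,0,0,20]]]'
python3 look.py pics/w7.png
```

```text
t: 13.08
tool_pos: [519.2, -119.1, 19.3]
tcp_rot: [[-0.129, 0.992, -0.0], [0.992, 0.129, 0.0], [0.0, -0.0, -1.0]]
force: [-0.1, -1.0, -0.3]
opening: 0.236
finger_force: 0.4
t: 13.75
tool_pos: [516.2, -95.3, 19.3]
tcp_rot: [[-0.129, 0.992, -0.0], [0.992, 0.129, -0.0], [-0.0, -0.0, -1.0]]
force: [-0.4, -0.3, -0.5]
opening: 0.233
finger_force: 0.4
[516.166 -95.311  19.306] [-0.129  0.992] 0.2330066727537137
plate 0.82 [318. 156. 161. 283.] ((509.10040283203125, -38.55996322631836), (50.242332458496094, 92.9005126953125), 7.414243221282959) jigframe 0.816723800176073 -131.10561050706417
plate 0.2 [316.  70. 307. 137.] ((504.7472839355469, -8.61258316040039), (101.85074615478516, 41.13810729980469), 7.3776936531066895) jigframe 0.40976392627835745 -100.84623839526206
jig 0.62 [318.  70. 307. 138.] ((504.9256591796875, -8.873235702514648), (99.96635437011719, 40.522804260253906), 7.377650260925293) jigframe 0.5525911616632282 -101.12794366014926
```

View pics/w7.png

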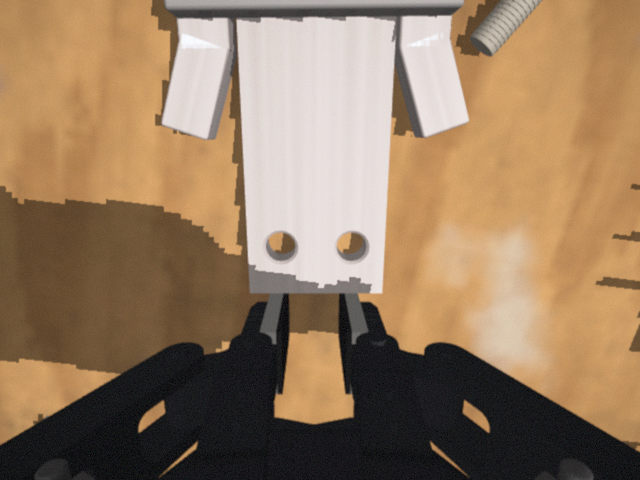

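The plate runs centred under the bridge with its tail at row 293, and about 37 mm is left.

```bash
python3 -m creep '[[[4,0,0,0,20],[8,0,0,0,20],[12,0,0,0,20],[16,0,0,0,20],[20,0,0,0,20],[24,0,0,0,20],[27,0,0,0,20],[30,0,0,0,20]]]'
python3 -m creep '[[[0.7,0,0,0,20],[1.4,0,0,0,20],[2.1,0,0,0,20],[2.8,0,0,0,20],[3.5,0,0,0,20],[4.2,0,0,0,20],[4.9,0,0,0,20],[5.5,0,0,0,20]]]'
python3 -m creep '[[[0.3,0,0,0,20],[0.6,0,0,0,20],[0.9,0,0,0,20],[1.2,0,0,0,20],[1.4,0,0,0,20],[1.6,0,0,0,20],[1.8,0,0,0,20],[2,0,0,0,20]]]'
```

```text
t: 14.57
tool_pos: [512.4, -65.5, 19.4]
tcp_rot: [[-0.129, 0.992, 0.0], [0.992, 0.129, -0.0], [-0.0, 0.0, -1.0]]
force: [-0.2, -0.8, 0.5]
opening: 0.237
finger_force: 0.6
t: 15.23
tool_pos: [511.7, -60.4, 19.3]
tcp_rot: [[-0.129, 0.992, 0.0], [0.992, 0.129, -0.0], [-0.0, 0.0, -1.0]]
force: [-0.6, -0.7, 0.2]
opening: 0.236
finger_force: 0.6
t: 15.9
tool_pos: [511.4, -58.4, 19.3]
tcp_rot: [[-0.129, 0.992, 0.0], [0.992, 0.129, -0.0], [-0.0, -0.0, -1.0]]
force: [-0.2, -1.8, 0.7]
opening: 0.233
finger_force: 0.6
```

```bash
python3 -m creep '[[[0.3,0,0,0,20],[0.6,0,0,0,20],[0.9,0,0,0,20],[1.2,0,0,0,20],[1.4,0,0,0,20],[1.6,0,0,0,20],[1.8,0,0,0,20],[2,0,0,0,20]]]'
```

```text
t: 16.57
tool_pos: [511.5, -57.4, 19.4]
tcp_rot: [[-0.128, 0.992, 0.001], [0.992, 0.128, -0.002], [-0.002, 0.001, -1.0]]
force: [1.2, -4.5, -1.1]
opening: 0.24
finger_force: 2.2
```

```bash
python3 -m creep '[[[0.3,0,0,0,20],[0.5,0,0,0,20],[0.7,0,0,0,20],[0.9,0,0,0,20],[1.1,0,0,0,20],[1.3,0,0,0,20],[1.4,0,0,0,20],[1.5,0,0,0,20]]]'
```

```text
t: 17.23
tool_pos: [511.8, -57.3, 19.6]
tcp_rot: [[-0.127, 0.992, 0.003], [0.992, 0.127, -0.004], [-0.004, 0.002, -1.0]]
force: [1.6, -5.6, -1.2]
opening: 0.233
finger_force: 3.4
```

The TCP has stalled with the force rising to 5.6 N, and the fingertip front is at jig y ≈ −139, where the tail should be when home. I'll retreat, rise and look at the handle.

```bash
python3 -m creep '[[[-2,0,0,0,20],[-6,0,0,0,20],[-20,0,0,0,20],[-25,0,-20,0,20],[-25,0,-60,0,10],[-25,0,-100,0,0],[-25,0,-140,0,0],[-25,0,-180,0,0]]]'
python3 -m creep '[[[0,0,-40,0,0],[0,0,-80,0,0],[0,0,-110,0,0],[40,0,-110,0,0],[80,0,-110,0,0],[120,0,-110,0,0],[160,0,-110,0,0],[175,0,-110,0,0]]]'
python3 -m creep '[[[0,0,0,0,0],[0,0,0,0,0],[0,0,0,0,0],[0,0,0,0,0],[0,0,0,0,0],[0,0,0,0,0],[0,0,0,0,0],[0,0,0,0,0]]]'
python3 look.py pics/w8.png; python3 - <<'E'
from h import *
s=np.load('s2.npy',allow_pickle=True).item();j=np.load('jig.npy');j[2]=np.radians(7.5)
im=cv2.imread('pics/w8.png')
hsv=cv2.cvtColor(im,cv2.COLOR_BGR2HSV);m=((hsv[...,0]<8)|(hsv[...,0]>172))&(hsv[...,1]>150)&(hsv[...,2]>50)
v,u=np.nonzero(m);print(len(u),u.min(),u.max(),v.min(),v.max())
for a in np.arange(.8,1.16,.05):
    P=[[0,51+y*np.cos(a)-20*np.sin(a),44.5+y*np.sin(a)+20*np.cos(a)] for y in (36,96,111)]
    print(round(a,2),proj(pose(np.array(P),j),s).ravel(),np.array(P[1]))
E
```

```text
t: 17.9
tool_pos: [512.9, -77.7, 200.6]
tcp_rot: [[-0.13, 0.991, -0.004], [0.991, 0.13, 0.003], [0.003, -0.003, -1.0]]
force: [0.4, 0.3, 0.2]
opening: -0.004
finger_force: 0.0
t: 18.57
tool_pos: [488.8, 102.7, 308.4]
tcp_rot: [[-0.141, 0.99, -0.006], [0.99, 0.141, 0.006], [0.006, -0.005, -1.0]]
force: [-0.1, -0.4, -0.8]
opening: 0.0
finger_force: 0.0
t: 19.23
tool_pos: [491.7, 93.3, 309.3]
tcp_rot: [[-0.128, 0.992, -0.0], [0.992, 0.128, -0.0], [-0.0, -0.0, -1.0]]
force: [-0.4, 0.6, 0.3]
opening: -0.0
finger_force: 0.0
[491.694  93.305 309.309] [-0.128  0.992] -7.722628644062492e-05
plate 0.61 [316. 252.  49. 103.] ((500.0440368652344, 31.38851547241211), (49.467098236083984, 123.06216430664062), 7.766568183898926) jigframe 0.9679448758053273 -60.573457775295154
plate 0.54 [374. 259.  36.  34.] ((569.0307006835938, 28.744892120361328), (48.03153610229492, 19.590063095092773), 54.874996185302734) jigframe 69.0193561320331 -72.19903110526896
jig 0.61 [315. 187.  79. 228.] ((488.5852966308594, 96.26342010498047), (98.2747573852539, 248.73934936523438), 8.31086254119873) jigframe -1.9248899750549664 5.242098785212423
1679 300 639 72 372
0.8 [313.092 143.983 312.812  87.394 312.726  69.824] [  0.    103.537 127.3  ]
0.85 [313.099 146.344 312.825  93.096 312.739  76.461] [  0.     99.333 129.823]
0.9 [313.106 148.725 312.838  99.05  312.754  83.445] [  0.     95.008 132.132]
0.95 [313.113 151.118 312.853 105.227 312.771  90.741] [  0.     90.573 134.222]
1.0 [313.12  153.515 312.869 111.6   312.79   98.314] [  0.     86.04  136.087]
1.05 [313.128 155.908 312.886 118.135 312.81  106.122] [  0.     81.418 137.724]
1.1 [313.135 158.288 312.905 124.801 312.831 114.124] [  0.     76.721 139.128]
1.15 [313.143 160.648 312.924 131.564 312.854 122.273] [  0.     71.96  140.295]
```

View pics/w8.png

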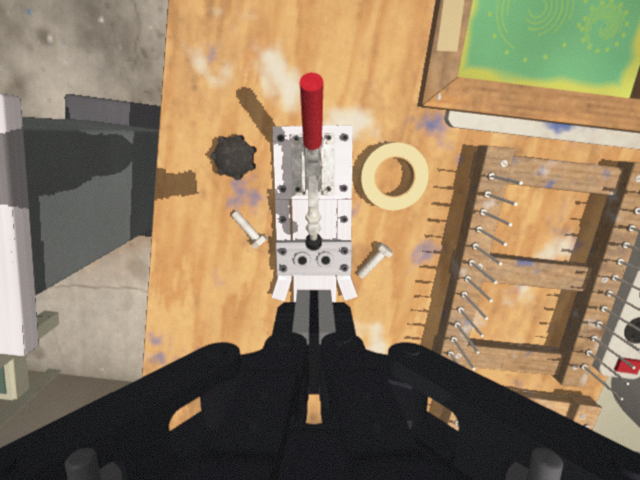

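The handle's end cap is at (312,84) and its lower end at (312,148), which gives about 0.9 rad, square in line with the tool. I'll go down in front of it with the fingers shut and follow its arc.

```bash
python3 -m creep '[[[20,0,30,0,0],[40,0,65,0,0],[56,0,100,0,0],[56,0,130,0,0],[56,0,150,0,0],[56,0,159,0,0],[56,0,159,0,0],[56,0,159,0,0]]]'
```

```text
t: 20.05
tool_pos: [485.1, 149.1, 150.8]
tcp_rot: [[-0.128, 0.992, 0.001], [0.992, 0.128, -0.0], [-0.0, 0.001, -1.0]]
force: [-0.3, -0.9, -0.5]
opening: -0.0
finger_force: 0.0
```

```bash
python3 -m creep '[[[6,0,0,0,0],[12,0,1,0,0],[18,0,2,0,0],[25,0,6,0,0],[32.5,0,10,0,0],[40,0,16,0,0],[47.5,0,22,0,0],[47.5,0,22,0,0]]]'
```

```text
t: 20.72
tool_pos: [478.2, 198.8, 127.7]
tcp_rot: [[-0.132, 0.991, 0.0], [0.991, 0.132, 0.001], [0.001, 0.001, -1.0]]
force: [-0.3, -0.2, -0.6]
opening: -0.002
finger_force: 0.0
```

```bash
python3 -m creep '[[[3,0,3,0,0],[6,0,7,0,0],[9,0,10.5,0,0],[12,0,14.5,0,0],[14,0,17.5,0,0],[16,0,20.5,0,0],[18,0,24,0,0],[19,0,26,0,0]]]'
python3 look.py pics/w9.png
```

```text
t: 21.38
tool_pos: [475.9, 215.8, 101.8]
tcp_rot: [[-0.129, 0.992, 0.0], [0.992, 0.129, 0.0], [0.0, 0.0, -1.0]]
force: [-0.2, 1.4, 3.2]
opening: 0.002
finger_force: 1.6
[475.93  215.765 101.84 ] [-0.129  0.992] 0.002298544550205326
jig 0.75 [312. 325. 133. 200.] ((478.6083679199219, 166.4541015625), (80.81910705566406, 126.06744384765625), 35.274497985839844) jigframe -2.654742297826181 76.13453974728574
```

View pics/w9.png

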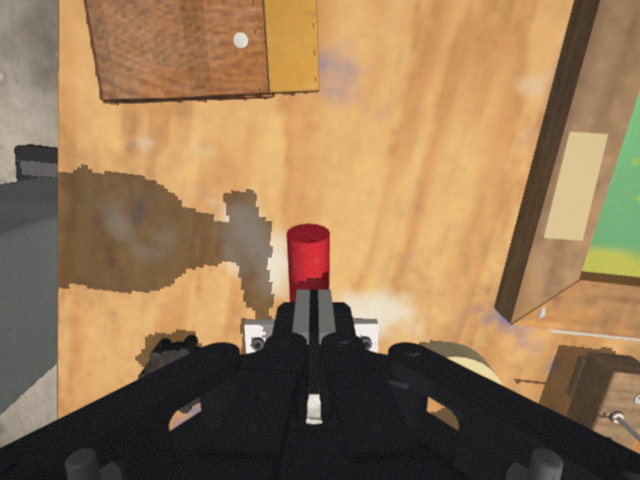

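The handle (308,260) is following under the fingertip with 3 N of contact force. I'll finish the stroke now.

```bash
python3 -m creep '[[[1,0,2,0,0],[2,0,4,0,0],[3,0,6,0,0],[4,0,8,0,0],[5,0,9.5,0,0],[5,0,10.5,0,0],[5,0,11.5,0,0],[5,0,12,0,0]]]'
python3 -m creep '[[[0,0,0.5,0,0],[0,0,1,0,0],[0,0,1.5,0,0],[0,0,2,0,0],[0,0,2.5,0,0],[0,0,3,0,0],[0,0,3,0,0],[0,0,3,0,0]]]'
```

```text
t: 22.2
tool_pos: [475.0, 220.2, 90.1]
tcp_rot: [[-0.129, 0.992, -0.001], [0.992, 0.129, -0.0], [-0.0, -0.001, -1.0]]
force: [-0.7, -1.5, 0.9]
opening: 0.0
finger_force: 1.2
t: 22.87
tool_pos: [475.0, 220.6, 88.3]
tcp_rot: [[-0.129, 0.992, -0.001], [0.992, 0.129, 0.001], [0.001, -0.0, -1.0]]
force: [-3.7, -0.8, 9.8]
opening: 0.003
finger_force: 4.9
```

```bash
python3 -m creep '[[[0,0,0.5,0,0],[0,0,1,0,0],[0,0,1.5,0,0],[0,0,2,0,0],[0,0,2.5,0,0],[0,0,3,0,0],[0,0,3,0,0],[0,0,3,0,0]]]'
```

```text
t: 23.53
tool_pos: [475.1, 220.7, 87.7]
tcp_rot: [[-0.129, 0.992, -0.0], [0.992, 0.129, 0.003], [0.003, 0.0, -1.0]]
force: [-6.4, -2.1, 27.6]
opening: -0.0
finger_force: 13.4
```

The handle is hard against its stop: 27 N moves it only 0.6 mm. I'll lift off and check.

```bash
python3 -m creep '[[[0,0,-5,0,0],[0,0,-20,0,0],[0,0,-60,0,0],[0,0,-100,0,0],[0,0,-140,0,0],[0,0,-180,0,0],[-40,0,-210,0,0],[-80,0,-215,0,0]]]'
python3 -m creep '[[[-40,0,0,0,0],[-75,0,0,0,0],[-75,0,0,0,0],[-75,0,0,0,0],[-75,0,0,0,0],[-75,0,0,0,0],[-75,0,0,0,0],[-75,0,0,0,0]]]'
python3 look.py pics/w10.png; python3 - <<'E'
from h import *
s=np.load('s2.npy',allow_pickle=True).item();j=np.load('jig.npy');j[2]=np.radians(7.5)
im=cv2.imread('pics/w10.png')
f=lambda P:proj(pose(np.array(P,float),j),s)
print('handle end top/expected flat',f([[0,162,64.5],[0,87,64.5]]),'tail',f([[-25,-140,10],[25,-140,10]]))
x0,y0=200,40
B=cv2.resize(im[y0:340,x0:430],None,fx=2,fy=2,interpolation=2)
cv2.imwrite('pics/c10.png',B)
E
```

```text
t: 24.2
tool_pos: [487.0, 150.8, 302.2]
tcp_rot: [[-0.138, 0.99, 0.009], [0.99, 0.138, 0.005], [0.004, 0.01, -1.0]]
force: [1.7, -1.0, 0.0]
opening: -0.0
finger_force: 0.0
t: 24.87
tool_pos: [494.3, 73.9, 297.7]
tcp_rot: [[-0.131, 0.991, -0.001], [0.991, 0.131, 0.0], [0.0, -0.001, -1.0]]
force: [0.3, 0.7, 0.6]
opening: -0.001
finger_force: 0.0
[494.319  73.86  297.711] [-0.131  0.991] -0.0005821717907466375
plate 0.88 [315. 242.  50. 120.] ((500.62933349609375, 24.544700622558594), (51.2720832824707, 137.5787811279297), 7.548123359680176) jigframe 0.654937120239835 -67.43511938092149
jig 0.73 [316. 145.  85. 289.] ((485.54327392578125, 116.84038543701172), (99.2813491821289, 291.6927490234375), 8.483354568481445) jigframe -2.2550548219530837 26.040088966662637
jig 0.63 [316. 239.  49. 112.] ((499.965576171875, 29.536632537841797), (50.03953552246094, 125.94786071777344), 7.452329158782959) jigframe 0.6484361966675906 -62.3992564190976
handle end top/expected flat [[313.484  -7.932]
 [313.424  90.447]] tail [[291.882 303.969]
 [334.82  304.014]]
```

View pics/c10.png

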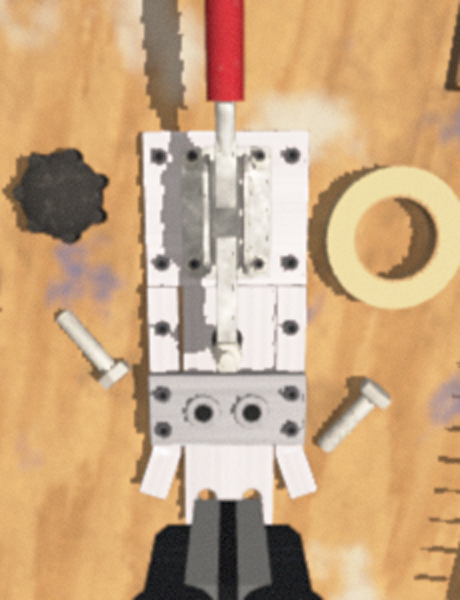

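The handle's lower end (crop 225,100) matches the flat position. The plate shows no wood gap at the stop (crop row 286), the foot is down on it, and the jig-side bystanders have not moved.

```bash
python3 -c "
from plant import *;print(hand_in())"
```

```text
the job is handed in; nothing more can be done
None
```

The job is handed in: the plate is home against the stop, then the clamp was shut with its foot on the plate. The arm touched nothing else, and about 25 s of the 72 s were used.

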